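Grip-test the sectioning clips and restock the caddy drawer

TASK

Press the orange button so that the caddy's drawer pops out. Draw the test card out of every clip in the rack, feeling how hard it grips, and put all the cards (also one left standing without a clip) in the brown wooden tray; lay the clips that grip well in the drawer and the weak ones in the orange tray. Then push the drawer home until it clicks shut, and leave the jars, bottles and other things on the table where they are.

Things in the scene. Friction and masses are not known exactly. Their poses are not given: they have to be found in the camera images.
- clip_1_jaw (a joint): Jaw of clip 1, rad: 0 while it holds its card, more when wider open. With the card out the jaws shut to about -0.05 on a good clip; a weak, tired one stops at about -0.04.
- clip_2_jaw (a joint): Jaw of clip 2, rad: 0 while it holds its card, more when wider open. With the card out the jaws shut to about -0.05 on a good clip; a weak, tired one stops at about -0.04.
- clip_3_jaw (a joint): Jaw of clip 3, rad: 0 while it holds its card, more when wider open. With the card out the jaws shut to about -0.05 on a good clip; a weak, tired one stops at about -0.04.
- clip_4_jaw (a joint): Jaw of clip 4, rad: 0 while it holds its card, more when wider open. With the card out the jaws shut to about -0.05 on a good clip; a weak, tired one stops at about -0.04.
- clip_1_grip (a point): Black sprung hair clip 1, upright in the rack (absent in some starts). Point: centre of its back block, 38 (x) x 34 (y) x 36 mm (z), the part to grasp. Two jaws, 24 tall, 16 wide together, reach 62 mm from the block along the clip's -x: 100 mm long in all. z up. 80 g. Good and weak clips look alike; only the pull tells.
- card_1_tab (a point): Card 1, on edge in the jaws of clip 1 (or alone in the bay if that clip is absent). 95 mm long, 40 tall. Point: centre of its wooden grip tab, 30 (x) x 12 (y) x 40 mm (z). From it a 4 mm blade runs 80 mm to the end along +x, the last 30 mm between the jaws. Draw it straight along its own -x, just over 30 mm. Pull needed: under 3 N from a weak clip, 8 to 15 N from a good one. 30 g.
- clip_2_grip (a point): Black sprung hair clip 2, upright in the rack (absent in some starts). Point: centre of its back block, 38 (x) x 34 (y) x 36 mm (z), the part to grasp. Two jaws, 24 tall, 16 wide together, reach 62 mm from the block along the clip's -x: 100 mm long in all. z up. 80 g. Good and weak clips look alike; only the pull tells.
- card_2_tab (a point): Card 2, on edge in the jaws of clip 2 (or alone in the bay if that clip is absent). 95 mm long, 40 tall. Point: centre of its wooden grip tab, 30 (x) x 12 (y) x 40 mm (z). From it a 4 mm blade runs 80 mm to the end along +x, the last 30 mm between the jaws. Draw it straight along its own -x, just over 30 mm. Pull needed: under 3 N from a weak clip, 8 to 15 N from a good one. 30 g.
- clip_3_grip (a point): Black sprung hair clip 3, upright in the rack (absent in some starts). Point: centre of its back block, 38 (x) x 34 (y) x 36 mm (z), the part to grasp. Two jaws, 24 tall, 16 wide together, reach 62 mm from the block along the clip's -x: 100 mm long in all. z up. 80 g. Good and weak clips look alike; only the pull tells.
- card_3_tab (a point): Card 3, on edge in the jaws of clip 3 (or alone in the bay if that clip is absent). 95 mm long, 40 tall. Point: centre of its wooden grip tab, 30 (x) x 12 (y) x 40 mm (z). From it a 4 mm blade runs 80 mm to the end along +x, the last 30 mm between the jaws. Draw it straight along its own -x, just over 30 mm. Pull needed: under 3 N from a weak clip, 8 to 15 N from a good one. 30 g.
- clip_4_grip (a point): Black sprung hair clip 4, upright in the rack (absent in some starts). Point: centre of its back block, 38 (x) x 34 (y) x 36 mm (z), the part to grasp. Two jaws, 24 tall, 16 wide together, reach 62 mm from the block along the clip's -x: 100 mm long in all. z up. 80 g. Good and weak clips look alike; only the pull tells.
- card_4_tab (a point): Card 4, on edge in the jaws of clip 4 (or alone in the bay if that clip is absent). 95 mm long, 40 tall. Point: centre of its wooden grip tab, 30 (x) x 12 (y) x 40 mm (z). From it a 4 mm blade runs 80 mm to the end along +x, the last 30 mm between the jaws. Draw it straight along its own -x, just over 30 mm. Pull needed: under 3 N from a weak clip, 8 to 15 N from a good one. 30 g.
- rack: Dark steel plate fixed to the table, 190 (x) x 270 (y) x 6 mm, origin at the centre of its underside. Four bays at y = -105, -35, 35, 105 mm, all with a card and 3 or 4 with a clip; clip mouths and cards face its -x. Each clip's block stands behind two posts 26 mm tall, which hold it while its card is drawn to -x; lift the clip straight up to take it out.
- drawer (a joint): Travel of the caddy drawer in m: 0 latched shut, about 0.14 popped fully out (towards the caddy's own -x, roughly towards the robot). A spring of 2 to 4 N pushes it out; the catch adds a few N over the last 25 mm; pushed back to about -0.002 (end stop -0.005) it clicks and stays at 0.
- release_top (a point): Centre of the top of the orange release button, 40 mm across, on top of the black caddy (caddy 200 x 210 mm, 75 mm tall); it stands 15 mm above the caddy's top, goes down 10 mm (2 N to start, 4.5 N fully down) and lets the drawer go at 6 to 8 mm.
- drawer_front (a point): Centre of the outer face of the drawer's wooden front panel, which is 205 mm wide (y) and 60 mm tall, from 6 to 66 mm above the table; +x points into the caddy, the way to push.
- drawer_in (a point): Centre of the drawer's inner floor, 12 mm above the table. Inside it measures 125 mm (x) by 180 mm (y); side walls rise 37 mm above the floor, the front panel 54 mm, and 57 mm are free under the caddy's top. It moves with the drawer; fully out the whole inside is clear of the caddy. +x points into the caddy.
- card_tray_in (a point): Brown wooden tray for the test cards, loose, 160 x 160 mm outside, 150 x 150 inside, walls 15 mm tall outside; this point is the centre of its inner floor, 5 mm above the table; z up, x and y along its sides. One tray stands to the left and one to the right; which is which varies.
- reject_tray_in (a point): Orange plastic tray for weak clips, loose, 160 x 160 mm outside, 150 x 150 inside, walls 15 mm tall outside; this point is the centre of its inner floor, 5 mm above the table; z up, x and y along its sides. One tray stands to the left and one to the right; which is which varies.
- jar_mid (a point): Bystander: amber glass jar, 72 mm across, 60 tall, at the back; its centre. Leave it alone.
- cup_mid (a point): Bystander: white mug, 80 mm across, 70 tall, at the back; its centre. Leave it alone.
- toner_mid (a point): Bystander: yellow bottle, 56 mm across, 150 tall, at the back; its centre. Leave it alone.
- hairbrush_grip (a point): Bystander: wooden-handled tint brush lying near the robot, under 25 mm tall; its handle. Leave it alone.
There are look-alikes about, which are no part of the job. What is shaped like the part that bears clip_3_jaw but turquoise is not meant. Leave any yellow look-alike of the part that bears card_3_tab alone.

How it is judged (in metres and radians):
On the way, in this order (a step that is already met when the one before it is completed fails the run):
1. the drawer has popped out (value of joint drawer above 0.12 m), for 0.2 s.
2. with the drawer out, all cards are in the brown tray, the good clips in the drawer, the weak clips in the orange tray (value of joint drawer above 0.1 m and ((value of joint clip_1_jaw below -0.045 rad and (x of clip_1_grip in the frame of drawer_in between -0.06 and 0.06 m and y of clip_1_grip in the frame of drawer_in between -0.09 and 0.09 m and z of clip_1_grip in the frame of drawer_in between -0.005 and 0.045 m)) or (value of joint clip_1_jaw above -0.045 rad and (x of clip_1_grip in the frame of reject_tray_in between -0.075 and 0.075 m and y of clip_1_grip in the frame of reject_tray_in between -0.075 and 0.075 m and z of clip_1_grip in the frame of reject_tray_in between -0.005 and 0.05 m))) and x of card_1_tab in the frame of card_tray_in between -0.075 and 0.075 m and y of card_1_tab in the frame of card_tray_in between -0.075 and 0.075 m and z of card_1_tab in the frame of card_tray_in between -0.005 and 0.06 m and ((value of joint clip_2_jaw below -0.045 rad and (x of clip_2_grip in the frame of drawer_in between -0.06 and 0.06 m and y of clip_2_grip in the frame of drawer_in between -0.09 and 0.09 m and z of clip_2_grip in the frame of drawer_in between -0.005 and 0.045 m)) or (value of joint clip_2_jaw above -0.045 rad and (x of clip_2_grip in the frame of reject_tray_in between -0.075 and 0.075 m and y of clip_2_grip in the frame of reject_tray_in between -0.075 and 0.075 m and z of clip_2_grip in the frame of reject_tray_in between -0.005 and 0.05 m))) and x of card_2_tab in the frame of card_tray_in between -0.075 and 0.075 m and y of card_2_tab in the frame of card_tray_in between -0.075 and 0.075 m and z of card_2_tab in the frame of card_tray_in between -0.005 and 0.06 m and ((value of joint clip_3_jaw below -0.045 rad and (x of clip_3_grip in the frame of drawer_in between -0.06 and 0.06 m and y of clip_3_grip in the frame of drawer_in between -0.09 and 0.09 m and z of clip_3_grip in the frame of drawer_in between -0.005 and 0.045 m)) or (value of joint clip_3_jaw above -0.045 rad and (x of clip_3_grip in the frame of reject_tray_in between -0.075 and 0.075 m and y of clip_3_grip in the frame of reject_tray_in between -0.075 and 0.075 m and z of clip_3_grip in the frame of reject_tray_in between -0.005 and 0.05 m))) and x of card_3_tab in the frame of card_tray_in between -0.075 and 0.075 m and y of card_3_tab in the frame of card_tray_in between -0.075 and 0.075 m and z of card_3_tab in the frame of card_tray_in between -0.005 and 0.06 m and ((value of joint clip_4_jaw below -0.045 rad and (x of clip_4_grip in the frame of drawer_in between -0.06 and 0.06 m and y of clip_4_grip in the frame of drawer_in between -0.09 and 0.09 m and z of clip_4_grip in the frame of drawer_in between -0.005 and 0.045 m)) or (value of joint clip_4_jaw above -0.045 rad and (x of clip_4_grip in the frame of reject_tray_in between -0.075 and 0.075 m and y of clip_4_grip in the frame of reject_tray_in between -0.075 and 0.075 m and z of clip_4_grip in the frame of reject_tray_in between -0.005 and 0.05 m))) and x of card_4_tab in the frame of card_tray_in between -0.075 and 0.075 m and y of card_4_tab in the frame of card_tray_in between -0.075 and 0.075 m and z of card_4_tab in the frame of card_tray_in between -0.005 and 0.06 m), for 0.2 s.
3. the drawer is pushed home and latched (value of joint drawer below 0.004 m), for 0.3 s.
At the end, for the whole second after the job is handed in: Drawer latched shut (within 4 mm); good clips in the drawer (block centre within 60 mm in x, 90 mm in y of its middle, under 45 mm up), weak clips in the orange tray (within 75 mm each way, under 50 mm up), cards in the brown tray (tab within 75 mm each way, under 60 mm up) (value of joint drawer below 0.004 m and ((value of joint clip_1_jaw below -0.045 rad and (x of clip_1_grip in the frame of drawer_in between -0.06 and 0.06 m and y of clip_1_grip in the frame of drawer_in between -0.09 and 0.09 m and z of clip_1_grip in the frame of drawer_in between -0.005 and 0.045 m)) or (value of joint clip_1_jaw above -0.045 rad and (x of clip_1_grip in the frame of reject_tray_in between -0.075 and 0.075 m and y of clip_1_grip in the frame of reject_tray_in between -0.075 and 0.075 m and z of clip_1_grip in the frame of reject_tray_in between -0.005 and 0.05 m))) and x of card_1_tab in the frame of card_tray_in between -0.075 and 0.075 m and y of card_1_tab in the frame of card_tray_in between -0.075 and 0.075 m and z of card_1_tab in the frame of card_tray_in between -0.005 and 0.06 m and ((value of joint clip_2_jaw below -0.045 rad and (x of clip_2_grip in the frame of drawer_in between -0.06 and 0.06 m and y of clip_2_grip in the frame of drawer_in between -0.09 and 0.09 m and z of clip_2_grip in the frame of drawer_in between -0.005 and 0.045 m)) or (value of joint clip_2_jaw above -0.045 rad and (x of clip_2_grip in the frame of reject_tray_in between -0.075 and 0.075 m and y of clip_2_grip in the frame of reject_tray_in between -0.075 and 0.075 m and z of clip_2_grip in the frame of reject_tray_in between -0.005 and 0.05 m))) and x of card_2_tab in the frame of card_tray_in between -0.075 and 0.075 m and y of card_2_tab in the frame of card_tray_in between -0.075 and 0.075 m and z of card_2_tab in the frame of card_tray_in between -0.005 and 0.06 m and ((value of joint clip_3_jaw below -0.045 rad and (x of clip_3_grip in the frame of drawer_in between -0.06 and 0.06 m and y of clip_3_grip in the frame of drawer_in between -0.09 and 0.09 m and z of clip_3_grip in the frame of drawer_in between -0.005 and 0.045 m)) or (value of joint clip_3_jaw above -0.045 rad and (x of clip_3_grip in the frame of reject_tray_in between -0.075 and 0.075 m and y of clip_3_grip in the frame of reject_tray_in between -0.075 and 0.075 m and z of clip_3_grip in the frame of reject_tray_in between -0.005 and 0.05 m))) and x of card_3_tab in the frame of card_tray_in between -0.075 and 0.075 m and y of card_3_tab in the frame of card_tray_in between -0.075 and 0.075 m and z of card_3_tab in the frame of card_tray_in between -0.005 and 0.06 m and ((value of joint clip_4_jaw below -0.045 rad and (x of clip_4_grip in the frame of drawer_in between -0.06 and 0.06 m and y of clip_4_grip in the frame of drawer_in between -0.09 and 0.09 m and z of clip_4_grip in the frame of drawer_in between -0.005 and 0.045 m)) or (value of joint clip_4_jaw above -0.045 rad and (x of clip_4_grip in the frame of reject_tray_in between -0.075 and 0.075 m and y of clip_4_grip in the frame of reject_tray_in between -0.075 and 0.075 m and z of clip_4_grip in the frame of reject_tray_in between -0.005 and 0.05 m))) and x of card_4_tab in the frame of card_tray_in between -0.075 and 0.075 m and y of card_4_tab in the frame of card_tray_in between -0.075 and 0.075 m and z of card_4_tab in the frame of card_tray_in between -0.005 and 0.06 m); the robot touches nothing.
It fails at once if a bystander is moved by more than 30 mm (distance of any of jar_mid, cup_mid, toner_mid, hairbrush_grip from where it was at the start of the episode above 0.03 m).
Of clip_1, clip_2, clip_3, clip_4 only 3 to 4 are there at a start; the rules pass over those that are not, and their reading is None.
At some moment in a run one of card_tray, reject_tray may be knocked a few centimetres aside while the robot is not near it.
Once in a run the grip may slacken for a moment while it holds something.
It also fails if it takes over 210 s, if anything falls off the work surface, if the arm or the gripper's body presses on something with over 40 N, if the wrist force passes 120 N, or if a joint passes its speed limit or range.

ROBOT

A 6-joint arm with a two-finger parallel gripper is mounted at the origin on the work surface. World frame = base frame: x ahead of the robot, y to its left, z up, the work surface at z = 0. Lengths are in m, angles in degrees, forces in N, time in s.
With the tool pointing down it reaches from about 0.325 to 0.85 m from the base axis. Payload 15.5 kg.
Tool frame: the origin (TCP) lies midway between the tips of the shut fingers; the grasp point (between the pads) lies 19 mm behind it; z points along the fingers, y is the line along which they close (so a half turn about z gives the same grasp; the last joint's range is limited). The gripper opens to 91 mm and grips with 3 to 60 N. Pads are 32 mm wide; open, the fingers measure 118 mm over their backs; the gripper's body (76 mm by 178 mm) begins 60 mm behind the grasp point.
Start: joints at [58.241, 28.281, 77.091, -0, 74.628, -5.472], TCP at [0.277, 0.56, 0.214] pointing down, gripper open.
Joint ranges: [-166.48, 166.48], [-47.26, 123.95], [12.59, 153.08], [-70.14, 250.14], [6.76, 159.57], [-176.63, 176.63]. Speed limits (degrees/s): [108.29, 108.29, 147.25, 172.46, 172.46, 172.46].

INTERFACE

Orientations are given as a 3x3 rotation matrix whose columns are the frame's x, y, z axes.
In Python, from bench import ctrl gives the robot as it stands. The module is installed in compiled form; this text tells all that it offers. Calls block until the motion is done:
- ctrl.goto(position, orientation): joint-space move of the TCP to a pose.
- ctrl.move_l(position, vel=0.15, ori=None, contact_N=None): straight line of the TCP; ori=None keeps the orientation; vel is the mean speed in m/s. With contact_N (N) it stops when the force on the tool has changed by that much, and returns True; else False.
- ctrl.movej(angles): joint-space move.
- ctrl.command_gripper(opening): opening from 0.0 (shut) to 1.0 (fully open); the grip force is fixed at half the most; returns when the fingers have stopped.
- ctrl.sleep(seconds).
- ctrl.ik(position, orientation): joint angles nearest the present ones, or None.
- ctrl.read_camera(name): name is "scene" or "top" or "wrist"; returns the picture (400x640x3 uint8, blue, green, red); there is no depth.
- ctrl.camera_params(name): a dict with "fx", "fy", "cx", "cy" (pixels), "pose" (4x4, takes a point from camera to world coordinates); the wrist camera has in their place "T_tool_cam" (4x4, takes a point from camera to tool coordinates, whose origin is the TCP and whose axes are the flange's). Camera axes: x right, y up, looking along -z (the intrinsics and any distortion apply to the point x, -y, -z); pixel columns grow to the right and rows downward; lengths in m; the calibration is good to about 2 mm. A picture is of the moment at which its call begins: read the wrist's pose just before it. camera_params takes no time and is no camera call.
A pose or a line that the arm cannot do raises ctrl.MotionError and nothing moves.
- ctrl.sign_off(): hands the job in; it is judged then, once.
Readings, each from a call of its own:
- ctrl.current_t(): time.
- ctrl.current_q(): joint angles.
- ctrl.current_dq(): joint speeds.
- ctrl.current_effort(): joint torques, N m.
- ctrl.current_tool_pos(): TCP position.
- ctrl.current_eef_rot(): TCP orientation.
- ctrl.current_contact_force(): force on the tool from outside, world axes, zero at the start.
- ctrl.current_wrist_torque(): the same for the moment, N m.
- ctrl.current_grip_width(): opening from 0.0 (shut) to 1.0 (fully open).
- ctrl.current_grasp_force(): force on a finger pad.
Only numpy, scipy, OpenCV 4.12 (cv2) and the standard library are available. Lean on these libraries where they do the work, as an engineer would, in place of code of your own. Each camera call takes 0.05 s, during which the arm holds its last target. There are 200 camera calls.

## Working session

There is one attempt and no reset: what is moved stays moved. The work goes in short steps, each a Python script; the robot and the scene stay as the last script left them, time stands still between calls to the robot, and variables do not carry over. Pictures are saved under pics/ and viewed, at most 14 in all, crops included, and the job is handed in when it is done.

```bash
mkdir -p pics; ls; python3 - <<'E'
from bench import ctrl
import cv2,numpy as np
np.set_printoptions(precision=4,suppress=True)
for n in("scene","top"):
    cv2.imwrite(f"pics/{n}0.png",ctrl.read_camera(n)); print(n,ctrl.camera_params(n))
print(ctrl.camera_params("wrist")); print(ctrl.current_eef_rot(),ctrl.current_t())
E
```

```text
pics
scene {'fx': 501.6769155671927, 'fy': 501.6769155671927, 'cx': 311.75166951799514, 'cy': 199.45477002612645, 'pose': array([[ 0.7228, -0.5946,  0.3521,  0.9312],
       [ 0.6909,  0.6135, -0.3824, -0.4611],
       [ 0.0113,  0.5196,  0.8543,  1.1187],
       [ 0.    ,  0.    ,  0.    ,  1.    ]])}
top {'fx': 462.20155302443584, 'fy': 462.20155302443584, 'cx': 317.12507367996983, 'cy': 200.10053503145593, 'pose': array([[ 0.014 ,  0.999 , -0.0433,  0.464 ],
       [-0.9996,  0.0151,  0.0248,  0.0034],
       [ 0.0254,  0.0429,  0.9988,  1.228 ],
       [ 0.    ,  0.    ,  0.    ,  1.    ]])}
{'fx': 289.77727480610156, 'fy': 289.77727480610156, 'cx': 325.2735446675867, 'cy': 199.1405680278661, 'T_tool_cam': array([[ 0.0017,  0.9663,  0.2573,  0.0733],
       [ 1.    , -0.0014, -0.0015,  0.0006],
       [-0.0011,  0.2573, -0.9663, -0.1713],
       [ 0.    ,  0.    ,  0.    ,  1.    ]])}
[[-0.8966  0.4428 -0.0006]
 [ 0.4428  0.8966 -0.0009]
 [ 0.0001 -0.0011 -1.    ]] 0.1
```

View pics/top0.png

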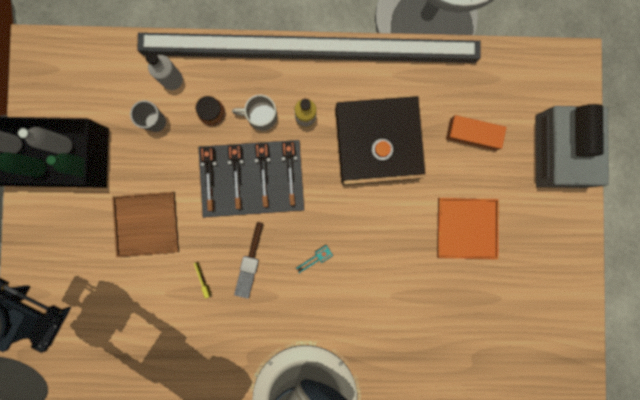

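View pics/scene0.png

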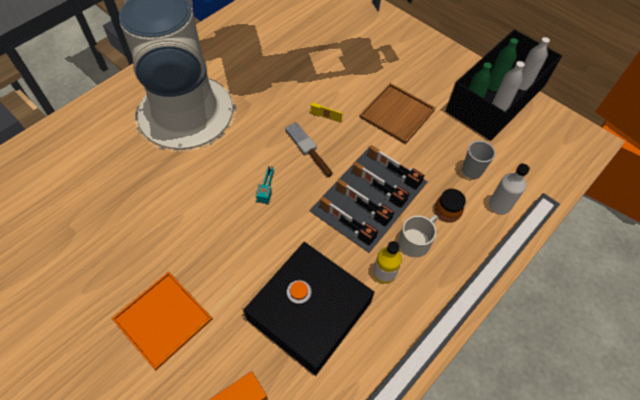

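Top view: rack around (250,178) with 4 bays, brown tray (146,224), orange tray (468,228), caddy (380,140) with button (382,149). Decoys are the turquoise clip (314,258), yellow card (203,280) and orange block (477,132). I'll zoom in on the rack and compute positions.

```bash
cat > h.py <<'E'
from bench import ctrl
import cv2,numpy as np
np.set_printoptions(precision=4,suppress=True)
def ray(P,pose,u,v,z):
    d=pose[:3,:3]@np.array([(u-P["cx"])/P["fx"],-(v-P["cy"])/P["fy"],-1]); o=pose[:3,3]
    return o+d*(z-o[2])/d[2]
def px2w(n,u,v,z):
    P=ctrl.camera_params(n); return ray(P,P["pose"],u,v,z)
def wpose():
    T=np.eye(4);T[:3,:3]=ctrl.current_eef_rot();T[:3,3]=ctrl.current_tool_pos()
    return T@ctrl.camera_params("wrist")["T_tool_cam"]
def down(yaw):  # tool x axis yawed; y = closing line; z down
    c,s=np.cos(yaw),np.sin(yaw)
    return np.array([[c,s,0],[s,-c,0],[0,0,-1.]])
def proj(n,p):
    P=ctrl.camera_params(n); q=np.linalg.inv(P["pose"])@np.append(p,1)
    return np.array([P["cx"]+P["fx"]*q[0]/-q[2],P["cy"]-P["fy"]*q[1]/-q[2]])
E
python3 - <<'E'
from h import *
im=cv2.imread("pics/top0.png")
cv2.imwrite("pics/rack0.png",cv2.resize(im[125:225,190:440],None,fx=3.2,fy=3.2,interpolation=cv2.INTER_CUBIC))
hsv=cv2.cvtColor(im,cv2.COLOR_BGR2HSV)
for nm,(u,v,z) in dict(button=(382,149,.09),brown=(146,224,.005),orange=(468,228,.005),rackTL=(199,149,.006),rackTR=(299,141,.006),rackBL=(203,216,.006),rackBR=(303,209,.006),brushend=(244,297,0),ctl=(336,101,.075),ctr=(418,97,.075),cbl=(342,183,.075),cbr=(425,177,.075)).items(): print(nm,px2w("top",u,v,z))
E
```

```text
button [ 0.6429 -0.1844  0.09  ]
brown [0.4476 0.4204 0.005 ]
orange [ 0.4487 -0.4301  0.005 ]
rackTL [0.6474 0.2871 0.006 ]
rackTR [0.6735 0.0235 0.006 ]
rackBL [0.4706 0.2723 0.006 ]
rackBR [0.4929 0.0101 0.006 ]
brushend [0.2597 0.1614 0.    ]
ctl [ 0.765  -0.0694  0.075 ]
ctr [ 0.7795 -0.2775  0.075 ]
cbl [ 0.5578 -0.087   0.075 ]
cbr [ 0.5763 -0.2961  0.075 ]
```

View pics/rack0.png

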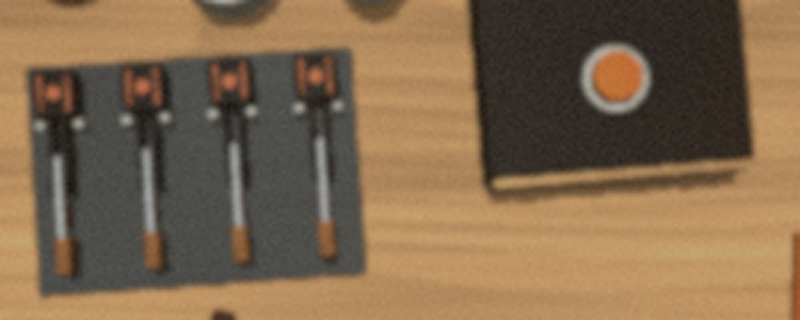

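```bash
python3 - <<'E'
from h import *
R=down(np.radians(5)); 
print(ctrl.ik([.55,.15,.22],R), ctrl.ik([.55,.15,.22],down(np.radians(185))))
ctrl.goto([.55,.15,.22],R)
T=wpose(); cv2.imwrite("pics/w1.png",ctrl.read_camera("wrist")); np.save("w1.npy",T)
ctrl.command_gripper(0)
ctrl.goto([.643,-.184,.22],R)
T=wpose(); cv2.imwrite("pics/w2.png",ctrl.read_camera("wrist")); np.save("w2.npy",T)
print(ctrl.current_t(),ctrl.current_q())
E
```

```text
[ 9.2541 23.5052 84.5474 -0.     71.9474 94.2541] [  9.2541  23.5052  84.5474  -0.      71.9474 -85.7459]
4.6667 [-20.961   31.5916  69.9069   0.0173  78.5085  63.9469]
```

View pics/w1.png

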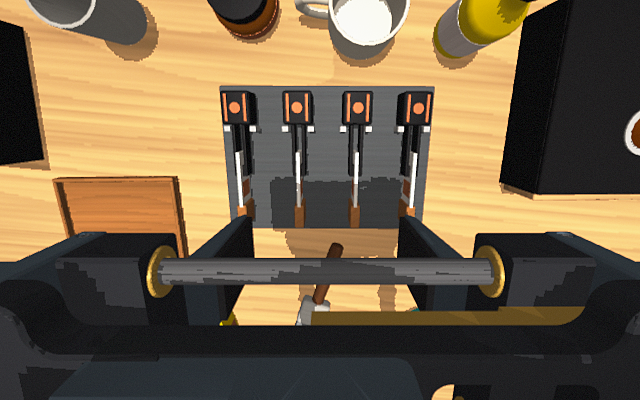

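View pics/w2.png

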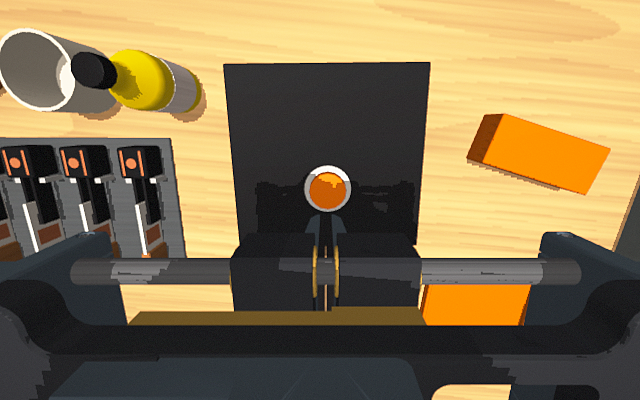

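The wrist views show block dots at (235,107),(297,107),(357,107),(415,107), the rack's back edge at rows 86 and button at (328,189). I'll fit the poses and press.

```bash
python3 - <<'E'
from h import *
P=ctrl.camera_params("wrist"); T1=np.load("w1.npy"); T2=np.load("w2.npy")
for n,(u,v,z) in dict(TL=(219,86,.006),TR=(433.5,86,.006),BR=(422,228,.006),BL=(229,228,.006),d1=(235,107,.042),d2=(297,107,.042),d3=(357,107,.042),d4=(415.5,107,.042),t2=(299.5,207,.046),t3=(354.5,207,.046),brush=(338,244,.015)).items():
    print(n,ray(P,T1,u,v,z))
b=ray(P,T2,328,189,.09); print("button",b)
for n,(u,v) in dict(cTL=(224,64),cTR=(431,62)).items(): print(n,ray(P,T2,u,v,.075))
b=np.array([*((b[:2]+[.6429,-.1844])/2),.11])
ctrl.move_l(b,.15)
b[2]=.0815
print(ctrl.move_l(b,.03,contact_N=12),ctrl.current_tool_pos(),ctrl.current_contact_force())
ctrl.sleep(.3); b[2]=.22; ctrl.move_l(b,.2)
ctrl.goto([.5,.0,.28],down(np.radians(5)))
cv2.imwrite("pics/top1.png",ctrl.read_camera("top")); print(ctrl.current_t())
E
```

```text
TL [0.6527 0.2943 0.006 ]
TR [0.6769 0.028  0.006 ]
BR [0.4897 0.0091 0.006 ]
BL [0.4649 0.2809 0.006 ]
d1 [0.6288 0.2633 0.042 ]
d2 [0.6352 0.1922 0.042 ]
d3 [0.6415 0.1235 0.042 ]
d4 [0.6476 0.0565 0.042 ]
t2 [0.517 0.181 0.046]
t3 [0.5232 0.1129 0.046 ]
brush [0.4585 0.1256 0.015 ]
button [ 0.6462 -0.1841  0.09  ]
cTL [ 0.7617 -0.0685  0.075 ]
cTR [ 0.7822 -0.2754  0.075 ]
False [ 0.6446 -0.1843  0.0817] [-1.9611  1.2037  4.242 ]
8.8
```

View pics/top1.png

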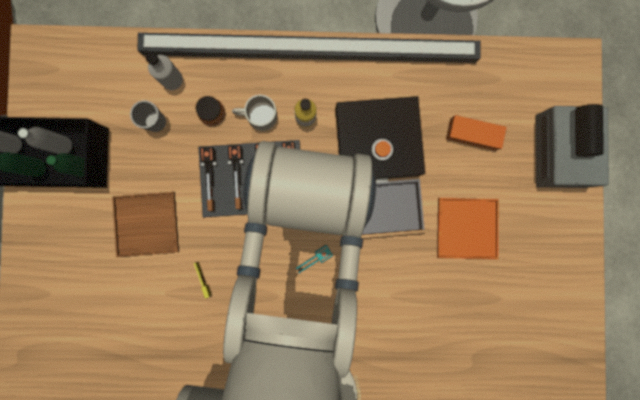

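The drawer is out (open tray at (395,208)) and nothing else has moved. Next is card 1.

```bash
cat >> h.py <<'E'
YAW=np.radians(5.2); X=np.array([np.cos(YAW),np.sin(YAW),0]); Y=np.array([-np.sin(YAW),np.cos(YAW),0])
R=down(YAW)
def grip(i): return np.array([.6383,.1589,0])+Y*(.105-.07*(i-1))
def at(p,z): return np.array([p[0],p[1],z])
REF=cv2.imread("pics/top0.png")
TR=dict(brown=(146,224),orange=(468,228))
def tray(n):
    """tray centre on the floor, by template match in the top view"""
    u,v=TR[n]; im=ctrl.read_camera("top")
    t=REF[v-40:v+41,u-40:u+41]; s=im[v-80:v+81,u-80:u+81]
    m=cv2.matchTemplate(s,t,cv2.TM_CCOEFF_NORMED); _,sc,_,(x,y)=cv2.minMaxLoc(m)
    p=px2w("top",u+x-40,v+y-40,.005); print(n,"tray",p[:2],"shift px",x-40,y-40,"score %.2f"%sc)
    if sc<.6: cv2.imwrite("pics/low.png",im); raise SystemExit("tray unsure")
    return p
def check(w,what):
    g=ctrl.current_grip_width()
    if g<w-.04: raise SystemExit(f"{what}: grip {g:.3f}, was {w:.3f}")
def card(i,slot):
    tab=grip(i)-.131*X+.004*X
    ctrl.command_gripper(.38); ctrl.goto(at(tab,.14),R); ctrl.move_l(at(tab,.026),.12)
    ctrl.command_gripper(0); w=ctrl.current_grip_width(); f0=ctrl.current_contact_force()
    e=at(tab-.036*X,.026)
    hit=ctrl.move_l(e,.03,contact_N=5)
    d=(ctrl.current_tool_pos()-tab)@X; f=ctrl.current_contact_force()
    print(f"card {i} w {w:.3f} hit {hit} at {d*1000:.1f} mm, dF {(f-f0)@X:.1f}")
    fs=[]
    if hit:
        for k in np.linspace(d,-.036,6)[1:]:
            ctrl.move_l(at(tab+k*X,.026),.04); fs.append((ctrl.current_contact_force()-f0)@X)
    print(np.array(fs)); check(w,"pull")
    ctrl.move_l(at(tab-.036*X,.14),.2); check(w,"lift")
    c=tray("brown"); p=c-.034*X+slot*Y
    ctrl.goto(at(p,.14),R); check(w,"carry")
    h=ctrl.move_l(at(p,.027),.12,contact_N=6); check(w,"place"); print("placed z",ctrl.current_tool_pos()[2],h)
    ctrl.command_gripper(.25); ctrl.move_l(at(p,.12),.2); print("t",ctrl.current_t())
E
python3 - <<'E'
from h import *
card(1,.051)
cv2.imwrite("pics/w3.png",ctrl.read_camera("wrist"))
E
```

```text
card 1 w 0.132 hit True at -2.0 mm, dF -0.4
[2.7541 2.4954 2.2938 2.1821 1.6009]
brown tray [0.3537 0.4253] shift px -3 36 score 0.16tray unsure
```

View pics/low.png

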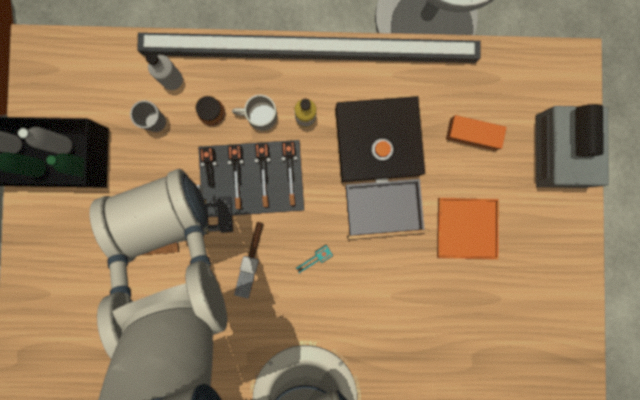

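The elbow hides the brown tray from above here, so I'll look from a clear waypoint instead. The card 1 pull of about 2.5 N means clip 1 is weak; the "hit" came from the start transient.

```bash
python3 - <<'E'
s=open("h.py").read()
s=s.replace('''    if sc<.6:''','''    if sc<.6 and not again:
        ctrl.goto([.5,.0,.25],R); return tray(n,True)
    if sc<.6:''').replace("def tray(n):","def tray(n,again=False):")
s=s.replace('''    c=tray("brown"); p=c''','''    putcard(w,slot)
def putcard(w,slot):
    c=tray("brown"); p=c''')
s=s.replace('''    hit=ctrl.move_l(e,.03,contact_N=5)
    d=(ctrl.current_tool_pos()-tab)@X; f=ctrl.current_contact_force()
    print(f"card {i} w {w:.3f} hit {hit} at {d*1000:.1f} mm, dF {(f-f0)@X:.1f}")
    fs=[]
    if hit:
        for k in np.linspace(d,-.036,6)[1:]:
            ctrl.move_l(at(tab+k*X,.026),.04); fs.append((ctrl.current_contact_force()-f0)@X)
    print(np.array(fs));''','''    fs=[]
    for k in np.linspace(0,-.036,7)[1:]:
        ctrl.move_l(at(tab+k*X,.026),.04); fs.append((ctrl.current_contact_force()-f0)@X)
    print(f"card {i} w {w:.3f} pull",np.array(fs));''')
open("h.py","w").write(s)
E
python3 - <<'E'
from h import *
putcard(ctrl.current_grip_width(),.051)
cv2.imwrite("pics/w3.png",ctrl.read_camera("wrist"))
E
```

```text
brown tray [0.3432 0.4302] shift px -5 40 score 0.16
brown tray [0.4476 0.4204] shift px 0 0 score 0.99
placed z 0.02769078704335078 False
t 19.95
```

View pics/w3.png

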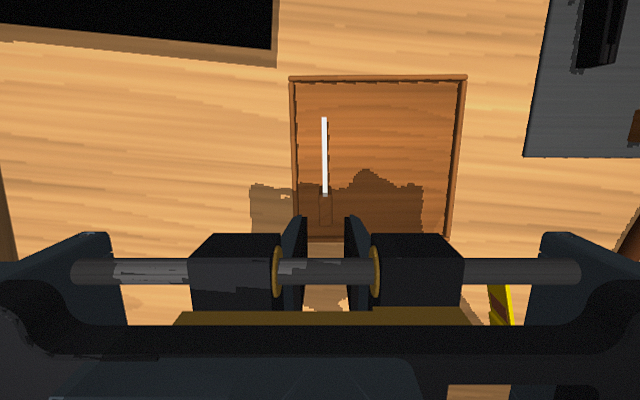

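Card 1 stands in the tray (white blade at (325,155)). Now the others.

```bash
python3 - <<'E'
from h import *
card(2,.017); card(3,-.017); card(4,-.051)
E
```

```text
card 2 w 0.131 pull [ 7.6532  9.7821 10.6152  9.4799 10.4172  2.2947]
brown tray [0.4476 0.423 ] shift px -1 0 score 0.33
brown tray [0.4476 0.4204] shift px 0 0 score 0.92
placed z 0.027690974078936965 False
t 30.3917
card 3 w 0.133 pull [ 7.5212 10.7897 11.028  12.3125 12.2273  2.843 ]
brown tray [0.4476 0.4204] shift px 0 0 score 0.84
placed z 0.027635599008516042 False
t 39.4583
card 4 w 0.133 pull [1.8754 2.6921 3.6774 3.3366 1.5166 1.8688]
brown tray [0.4476 0.4204] shift px 0 0 score 0.82
placed z 0.027617978168709534 False
t 48.7667
```

Pull forces: clips 2 and 3 are good (10–12 N), 1 and 4 are weak (3 N or less). Next I'll take one look over the rack and drawer.

```bash
python3 - <<'E'
from h import *
ctrl.goto([.5,-.03,.25],R)
T=wpose(); im=ctrl.read_camera("wrist"); cv2.imwrite("pics/w4.png",im); np.save("w4.npy",T)
P=ctrl.camera_params("wrist")
hsv=cv2.cvtColor(im,cv2.COLOR_BGR2HSV)
m=cv2.inRange(hsv,(3,110,120),(16,255,255))
n,l,s,c=cv2.connectedComponentsWithStats(m)
for k in range(1,n):
    if s[k,4]>12: print(c[k],s[k,2:],ray(P,T,*c[k],.042)[:2])
print([grip(i)[:2] for i in (1,2,3,4)])
E
```

```text
[8.2318 3.4834] [ 22  10 151] [0.6684 0.3534]
[225.9054   8.0793] [ 53  17 391] [0.6869 0.1044]
[315.5293   8.8665] [ 43  19 427] [0.6956 0.0017]
[576.6364  48.202 ] [20 98 99] [ 0.6833 -0.3101]
[615.3077  59.272 ] [ 47  80 364] [ 0.6759 -0.3599]
[628.1187  42.8374] [ 41  36 455] [ 0.6946 -0.3687]
[191.6   31.58] [47  6 50] [0.6588 0.1444]
[236.1163  32.2791] [42  6 43] [0.6629 0.0924]
[157.9231  44.4286] [11 28 91] [0.6414 0.1845]
[217.2474  45.1134] [ 9 29 97] [0.6471 0.1145]
[92.2558 32.7907] [40  6 43] [0.6467 0.2607]
[140.1236  47.764 ] [11 28 89] [0.6358 0.2058]
[199.1042  48.1979] [ 9 29 96] [0.6418 0.1359]
[80.7955 50.7841] [ 9 29 88] [0.6259 0.2765]
[99.1429 50.044 ] [ 9 29 91] [0.6288 0.2546]
[276.4444  50.9596] [ 6 29 99] [0.6473 0.0443]
[258.0625  51.75  ] [ 5 29 96] [0.6445 0.066 ]
[148.6569  46.098 ] [ 11  13 102] [0.6385 0.1956]
[207.9811  46.6509] [ 11  12 106] [0.6445 0.1254]
[89.2524 50.4369] [ 11  12 103] [0.6272 0.2664]
[267.1028  51.4673] [ 11  12 107] [0.6458 0.0553]
[479.1802  65.7849] [ 40  41 172] [ 0.6537 -0.1996]
[297.14  77.5 ] [ 2 50 50] [0.6203 0.0177]
[
[... 529 characters left out ...]
] [0.4286 0.1249]
[602.2786 235.8358] [ 99  48 201] [ 0.4543 -0.4212]
[633.8773 242.0675] [ 14  43 163] [ 0.4493 -0.4685]
[101.45  235.275] [29 19 40] [0.3894 0.277 ]
[325.8261 254.1304] [14  7 23] [ 0.3902 -0.0389]
[  7.5 261. ] [16  1 16] [0.3365 0.4159]
[167.4667 284.1   ] [29  3 30] [0.3205 0.1884]
[326.3333 284.4375] [43  6 48] [ 0.3419 -0.0442]
[316.1013 306.4714] [ 40  23 227] [ 0.3034 -0.0324]
[144.4118 298.4118] [ 5 10 17] [0.293  0.2238]
[494.9487 323.4872] [62 15 78] [ 0.2994 -0.3069]
[139.3182 324.9091] [20  2 22] [0.2455 0.2347]
[477.9292 385.4779] [ 65  16 113] [ 0.1806 -0.3082]
[array([0.6288, 0.2635]), array([0.6351, 0.1938]), array([0.6415, 0.124 ]), array([0.6478, 0.0543])]
```

View pics/w4.png

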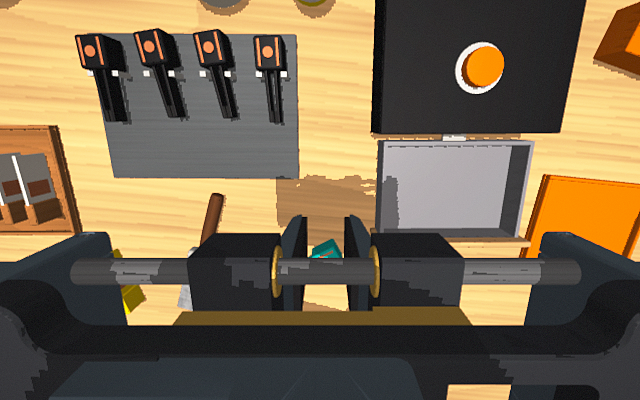

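```bash
python3 - <<'E'
from h import *
P=ctrl.camera_params("wrist"); T=np.load("w4.npy")
for n,(u,v,z) in dict(rl=(379,141,.049),rr=(534,141,.049),fr=(524,240,.049),floor_r=(515,141,.012),floor_rf=(503,236,.012),cfl=(372,132,.075),cfr=(560,133,.075)).items(): print(n,ray(P,T,u,v,z)[:2])
for n,(u,v,z) in dict(tl=(348,187,.049),tr=(422,182,.049),bl=(349,238,.066),br=(423,234,.066)).items(): print(n,px2w("top",u,v,z)[:2])
E
```

```text
rl [ 0.5547 -0.0908]
rr [ 0.5728 -0.285 ]
fr [ 0.4404 -0.3086]
floor_r [ 0.5705 -0.285 ]
floor_rf [ 0.4307 -0.3039]
cfl [ 0.5653 -0.0764]
cfr [ 0.5845 -0.2941]
tl [ 0.5499 -0.1045]
tr [ 0.5658 -0.2952]
bl [ 0.4203 -0.1069]
br [ 0.4328 -0.2939]
```

```bash
python3 - <<'E'
from h import *
P=ctrl.camera_params("wrist"); T1=np.load("w1.npy"); T2=np.load("w2.npy")
print("cap top view",px2w("top",306,102,.15)); print("cap w2",ray(P,T2,85,70,.15))
print("scene cap",px2w("scene",393,247,.15),"scene base bottom edge",px2w("scene",386,280,0))
im=np.vstack([cv2.resize(cv2.imread("pics/top0.png")[85:175,255:335],None,fx=4,fy=4),cv2.resize(cv2.imread("pics/scene0.png")[230:300,350:430],None,fx=4,fy=4)])
cv2.imwrite("pics/bot.png",im[:600])
E
```

```text
cap top view [0.7416 0.0061 0.15  ]
cap w2 [0.7368 0.013  0.15  ]
scene cap [0.7393 0.0074 0.15  ] scene base bottom edge [0.7524 0.0003 0.    ]
```

View pics/bot.png

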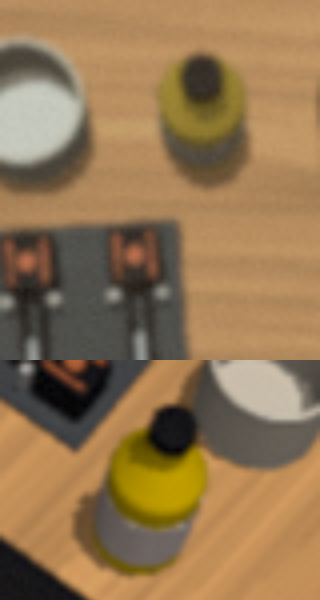

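The bottle stands at (0.74, 0.008), so the gripper body clears it by about 18 mm. Moving the clips.

```bash
cat >> h.py <<'E'
G={1:(.6280,.2650),2:(.6370,.1945),3:(.6430,.1245),4:(.6468,.0550)}
DRW=np.array([.500,-.197,0])
def clip(i,where,off,yaw=5.2):
    g=np.array([*G[i],0]); Rg=down(np.radians(yaw))
    ctrl.command_gripper(.58); ctrl.goto(at(g,.16),Rg); 
    print("hit",ctrl.move_l(at(g,.018),.12,contact_N=12),ctrl.current_tool_pos()[2])
    ctrl.command_gripper(0); w=ctrl.current_grip_width(); print(f"clip {i} w {w:.3f}")
    ctrl.move_l(at(g,.17),.15,ori=None); check(w,"lift")
    putclip(w,where,off)
def putclip(w,where,off):
    if where=="drawer": c,z=DRW,.027
    else: c,z=tray("orange"),.020
    p=c+off[0]*X+off[1]*Y
    ctrl.goto(at(p,.16),R); check(w,"carry")
    h=ctrl.move_l(at(p,z),.12,contact_N=8); check(w,"place"); print("placed",ctrl.current_tool_pos(),h)
    ctrl.command_gripper(.54); ctrl.move_l(at(p,.16),.2); print("t",ctrl.current_t())
E
python3 - <<'E'
from h import *
clip(2,"drawer",(.026,.038),8)
T=wpose(); cv2.imwrite("pics/w5.png",ctrl.read_camera("wrist")); np.save("w5.npy",T)
E
```

```text
hit False 0.01876591873797393
clip 2 w 0.368
placed [ 0.5229 -0.1569  0.0276] False
t 58.925
```

View pics/w5.png

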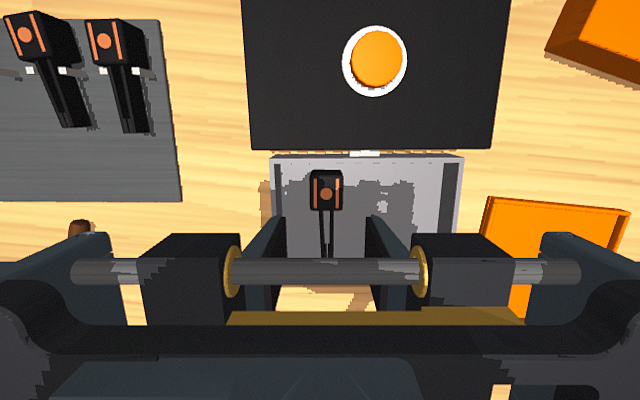

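Clip 2 sits well in the drawer (block at (327,190)). Continuing with 3, 4 and 1.

```bash
python3 - <<'E'
from h import *
clip(3,"drawer",(.026,-.042),8)
clip(4,"orange",(.026,.035))
clip(1,"orange",(.026,-.035))
ctrl.goto([.5,0,.25],R); tray("brown"); cv2.imwrite("pics/top2.png",cv2.resize(ctrl.read_camera("top")[80:290,80:520],None,fx=1.8,fy=1.8))
E
```

```text
hit False 0.018755148908311044
clip 3 w 0.370
placed [ 0.5301 -0.2367  0.0276] False
t 67.2917
hit False 0.018749027957877407
clip 4 w 0.372
orange tray [ 0.4487 -0.4301] shift px 0 0 score 0.99
placed [ 0.4717 -0.3932  0.0207] False
t 76.125
hit False 0.018809884168338915
clip 1 w 0.372
orange tray [ 0.4487 -0.4301] shift px 0 0 score 0.71
placed [ 0.4781 -0.463   0.0208] False
t 87.0417
brown tray [0.4476 0.4204] shift px 0 0 score 0.80
```

View pics/top2.png

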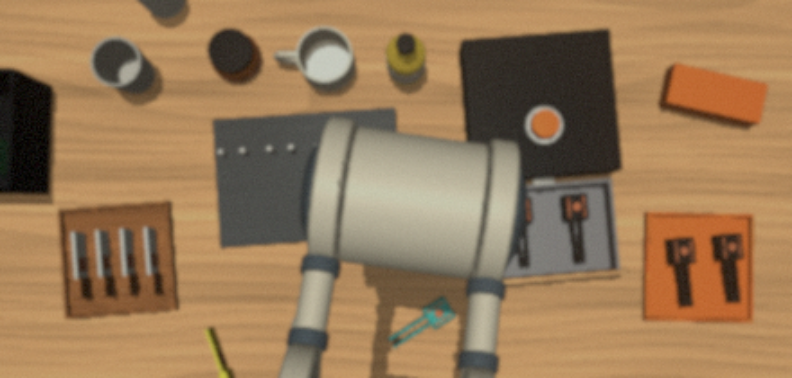

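All cards and clips are where they belong. Pushing the drawer home.

```bash
python3 - <<'E'
from h import *
ctrl.command_gripper(0)
f=np.array([.428,-.2035,0]); s=f-.045*X
ctrl.goto(at(s,.18),R); ctrl.move_l(at(s,.036),.15)
print(ctrl.move_l(at(f+.09*X,.036),.06,contact_N=25),ctrl.current_contact_force())
print(ctrl.move_l(at(f+.145*X,.036),.02,contact_N=18),ctrl.current_contact_force(),(ctrl.current_tool_pos()-f)@X)
ctrl.sleep(.3); e=ctrl.current_tool_pos()
ctrl.move_l(e-.06*X,.1); ctrl.move_l(at(e-.06*X,.22),.2); ctrl.sleep(.3)
T=wpose(); a=ctrl.read_camera("wrist")
ctrl.goto([.5,.0,.25],R); b=ctrl.read_camera("top")
cv2.imwrite("pics/fin.png",np.vstack([a[60:260],b[90:290]])); print(ctrl.current_t())
E
```

```text
False [-3.237   1.1531 -1.7553]
True [-3.5435 -1.3558  2.3366] 0.12585208957953772
99.275
```

View pics/fin.png

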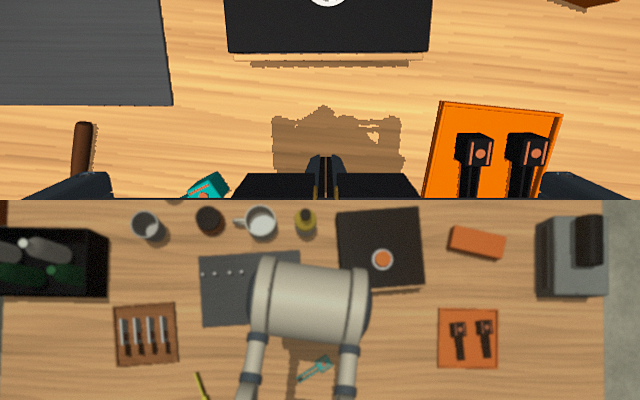

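The drawer stayed shut after I withdrew, so it is latched, and everything is in place. Handing in.

```bash
python3 -c "
from bench import ctrl
print(ctrl.sign_off())"
```

```text
the job is handed in; nothing more can be done
None
```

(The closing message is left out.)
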